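# Kick the prop out and catch the falling case lid

### The arm

A 7-joint arm with a two-finger parallel gripper is mounted at the origin on a cart in front of the work surface, level with it; the furniture and walls round the work are solid. World frame = base frame: x ahead of the robot, y to its left, z up, the work surface at z = 0. Lengths are in m, angles in degrees, forces in N, time in s.
With the tool pointing down it reaches from about 0.425 to 0.875 m from the base axis. Payload 4.7 kg.
Tool frame: the origin (TCP) lies on the mounting face of the last link; the fingertips stand 182 mm ahead of it and the grasp point (between the pads) lies 164 mm ahead of it; z points along the fingers, y is the line along which they close (so a half turn about z gives the same grasp; the last joint's range is limited). The gripper opens to 87 mm and grips with 3 to 60 N. Pads are 19 mm wide; open, the fingers measure 117 mm over their backs; the gripper's body (75 mm by 190 mm) begins 51 mm behind the grasp point.
Start: joints at [73.287, 18.392, -4.016, 83.108, 1.295, 78.541, -3.26], TCP at [0.196, -0.62, 0.405] pointing down, gripper open.
Joint ranges: [-163.93, 163.93], [-17.29, 119.83], [-79.2, 71.16], [3.27, 140.29], [-89.18, 269.18], [5.43, 117.66], [-154.24, 154.24]. Speed limits (degrees/s): [147.25, 147.25, 180, 180, 180, 180, 180].

### API

Orientations are given as [roll, pitch, yaw] about the fixed x, y, z axes, in that order (R = Rz(yaw) Ry(pitch) Rx(roll)).
In Python, from cell import env gives the robot as it stands.
- The arm moves only by the tool servo_tool, never from a script. Its argument "plan" is a list of rows, each an object with "xyz": the shift along the tool's x, y, z in cm, a list of three; "twist": the turn, a rotation vector about the tool's x, y, z in degrees, a list of three; "jaw": the closure, from 0 (fully open) to 1 (shut). In form: [{"xyz": [x, y, z], "twist": [wx, wy, wz], "jaw": jaw}, ...]. A call has 1 to 10 rows; each row is the pose to reach, as a shift and turn from the pose commanded when the call began, along the tool's axes at that moment; what a row does not reach only later rows make up. A row lasts 1/12 s, in which the tool goes at most 41.7 mm and 7.16 degrees, less where a joint would pass 70% of its speed; a pose out of reach is approached as far as the arm can. A call with a gripper value outside its range is refused whole. The fingers move at their own pace and stop on an object; "newtons" is the grip in N (left out, the last holds). Time passes only in rows, so rows that repeat a pose let the fingers close. It gives the time, the measured TCP pose, the force, the opening and the grip force at its end, in the units of the state.
- env.get_obs(): the state, without advancing time (a new reading comes with each control period).
- env.read_camera(name): name is "side" or "top"; returns a dict with "img" (400x640x3 uint8, red, green, blue), "camera_matrix" (3x3 intrinsics, pixels), "R" (3x3) and "t" (3): a world point X has camera coordinates R X + t. Camera axes: x right, y down, z forward; pixel columns grow to the right and rows downward; lengths in m; the calibration is good to about 2 mm. A picture is of the moment at which its call begins. There is no depth.
- env.sign_off(): hands the job in; it is judged then, once.
The state is a dict: "time_s": time; "qpos": joint angles; "joint_velocities": joint speeds; "effort": joint torques, N m; "tool_pos": TCP position; "tool_rot": TCP orientation; "force": force on the tool from outside, world axes, zero at the start; "wrist_torque": the same for the moment, N m; "grip_width": finger opening in m; "grasp_force": force on a finger pad.
Only numpy, scipy, OpenCV 4.12 (cv2) and the standard library are available. Lean on these libraries where they do the work, as an engineer would, in place of code of your own. Each camera call takes 0.05 s, during which the arm holds its last target. There are 200 camera calls.

### The job

The lid of the wooden glass-sample case stands propped open on a red rod. With a finger ready under the lid, knock the rod over sideways so that it folds down into the case, catch the dropping lid on the outside of the finger while it is still well open, pause a moment with its weight there, and then let it down gently until it lies fully shut; it must not slam. Grip nothing, do not throw the lid wide open, leave the bottle, pot and spool beside the case where they stand, and finish clear of everything.

Things in the scene. Friction and masses are not known exactly. Their poses are not given: they have to be found in the camera images.
- case: Open wooden case, fixed to the worktop, 150 mm deep (x) x 240 mm wide (y) x 50 mm high, walls 8 mm. Origin: centre of its underside, z up; its front faces its own -x (towards the robot, give or take its yaw), +y is its left. A thin divider 38 mm high runs front to back at y = +43 mm. The lid is hinged on the top rear edge, the red prop rod inside. The case's position and yaw vary.
- lid (a joint): Lid angle in rad: 0 = fully shut (underside on the rim), grows as it opens (stop at 1.5). It starts at about 0.79, resting on the tip of the prop. It weighs about 0.35 kg (0.25 to 0.45) and falls freely on its hinge (damping 0.05 N m s/rad): nothing but the prop or the robot holds it up.
- lid_frame: Dark wooden lid frame, the lower 6 mm of the lid, 172 mm from hinge to front edge and 240 mm wide, flat underneath. Origin on the hinge line, half-way along it, at the level of the underside; when shut its axes are those of the case (it lies along its own -x), and it turns with the lid. When shut, its front edge juts out 22 mm in front of the case's front wall as a lip, its underside 50 mm above the worktop.
- lid_cover: Upper layer of the lid, panes of amber and green glass in lead strips, from 6 to 10 mm above the underside, inset 6 mm at the sides and 18 mm at the front edge. Same origin and axes as lid_frame.
- lid_hinge (a point): Middle of the hinge line, in the case's frame at (75, 0, 50.5) mm; the hinge runs along the case's y.
- lid_lip (a point): Middle of the lid's front (free) edge, at the underside; 172 mm from the hinge. Its height is about 172 mm at the start, 50 mm when shut.
- prop (a joint): Angle of the red prop rod in rad: 0 = folded flat in the case, pointing to the case's -y; 1.57 = upright. It starts at its stop at 1.67, leaning to +y, held by the lid's weight. It turns about a pin along x at (-38, 34, 34) mm in the case's frame. Pushed to -y near its top (up to 3 N) it gives way and, mostly at 1.1 to 1.4 rad (30 to 50 mm of push), collapses and the lid drops.
- prop_tip (a point): Centre of the ball roller (radius 8 mm, black) at the end of the rod (red, radius 4 mm, 120 mm from pin to ball), at the start just under the lid at about (-38, 46, 153) mm in the case's frame. The clear room under the lid on the +y side of the rod, from which it is pushed, reaches from y = 54 mm to the lid's side edge at y = 120 mm.
- oil_dropper: Loose bystander: small dropper bottle with a red cap, 29 x 28 x 90 mm, left of the case. Origin at the centre of its underside.
- flux_pot: Loose bystander: brown pot with a dark green lid, 52 mm across, 30 mm high, left of the case at the rear. Origin at the centre of its underside.
- solder_spool: Loose bystander: spool of solder wire, 55 x 52 x 43 mm, right of the case. Origin at the centre of its underside.

How it is judged (in metres and radians):
On the way:
1. the prop has fallen and the lid, still at least 0.35 rad open and nearly still, rests on a finger for a moment (value of joint prop below 0.8 rad and value of joint lid above 0.35 rad and velocity of joint lid above -1 rad/s and contact force between the fingers and lid_frame above 0.3 N), for 0.2 s.
At the end, for the whole second after the job is handed in: The lid lies shut (below 0.025 rad) and at rest over the folded prop (below 0.1 rad), and the robot touches nothing (value of joint lid below 0.025 rad and value of joint prop below 0.1 rad and velocity of joint lid between -0.05 and 0.05 rad/s).
It fails at once if the lid slams: within 0.3 rad of shut it closes faster than 1.5 rad/s (about 0.25 m/s at its front edge) (value of joint lid below 0.3 rad and velocity of joint lid below -1.5 rad/s).
It fails at once if the lid is swung further open than 1.1 rad (value of joint lid above 1.1 rad).
It fails at once if the lid is pinched (more than 1 N on its top and its underside at once) (contact force between the fingers and lid_frame above 1 N and contact force between the fingers and lid_cover above 1 N).
It fails at once if the bottle, pot or spool is moved more than 15 mm (distance of any of oil_dropper, flux_pot, solder_spool from where it was at the start of the episode above 0.015 m).
It also fails if it takes over 48 s, if anything falls off the work surface, if the arm or the gripper's body presses on something with over 40 N, if the wrist force passes 120 N, or if a joint passes its speed limit or range.

## Working session

There is one attempt and no reset: what is moved stays moved. The work goes in short steps, Python scripts to look and compute and a tool call to move; the robot and the scene stay as the last step left them, time stands still between calls to the robot, and variables do not carry over. Pictures are saved under pics/ and viewed, at most 10 in all, crops included, and the job is handed in when it is done.

Besides the shell and the picture viewer there is one more tool, called after "Emit:" as name([rows], argument=value, ...), one row to a line, values as JSON. servo_tool: Moves the arm, as the interface text tells. Its arguments: {"type":"object","properties":{"plan":{"type":"array","items":{"type":"object","properties":{"xyz":{"type":"array","items":{"type":"number"}},"twist":{"type":"array","items":{"type":"number"}},"jaw":{"type":"number"}}}},"newtons":{"type":"number"}},"required":["plan"]}

```bash
mkdir -p pics; ls; python3 - <<'E'
from cell import env
import cv2
o=env.get_obs();print(o)
for n in("side","top"):
    c=env.read_camera(n);cv2.imwrite(f"pics/{n}0.png",c["img"][:,:,::-1]);print(n,c["camera_matrix"].tolist(),c["R"].round(4).tolist(),c["t"])
E
```

```text
pics
{'time_s': 0.0, 'qpos': array([73.28837574, 18.43973693, -4.01493255, 83.17605484,  1.29558395,
       78.53833581, -3.25932993]), 'joint_velocities': array([ 0.06825912,  0.1144751 ,  0.06310428, -0.06758761,  0.05199136,
        0.04582811, -0.00450992]), 'effort': array([ 1.22344559e-04, -4.91285419e+01, -4.04483937e-01, -3.12528455e+01,
       -6.42550481e-02,  4.36899439e-02,  1.73968556e-04]), 'tool_pos': array([ 0.19557043, -0.61966883,  0.4036433 ]), 'tool_rot': array([-1.79891144e+02,  6.43395780e-03,  1.75216239e+01]), 'force': array([-0.36137122, -0.01955001,  0.11104577]), 'wrist_torque': array([ 0.08659815, -0.01493533, -0.02397703]), 'grasp_force': 0.0, 'grip_width': 0.0867835251742983}
side [[445.20777964100006, 0.0, 323.9184917535466], [0.0, 445.20777964100006, 205.34606859846147], [0.0, 0.0, 1.0]] [[-0.9577, -0.2877, -0.0089], [-0.2137, 0.7313, -0.6477], [0.1928, -0.6184, -0.7618]] [0.5672598  0.10206006 0.87255685]
top [[497.68148491335774, 0.0, 320.940383794475], [0.0, 497.68148491335774, 189.43616359930485], [0.0, 0.0, 1.0]] [[0.1266, -0.992, -0.0003], [-0.9683, -0.1235, -0.2172], [0.2154, 0.0278, -0.9761]] [0.02287351 0.5968967  0.91878385]
```

View pics/side0.png

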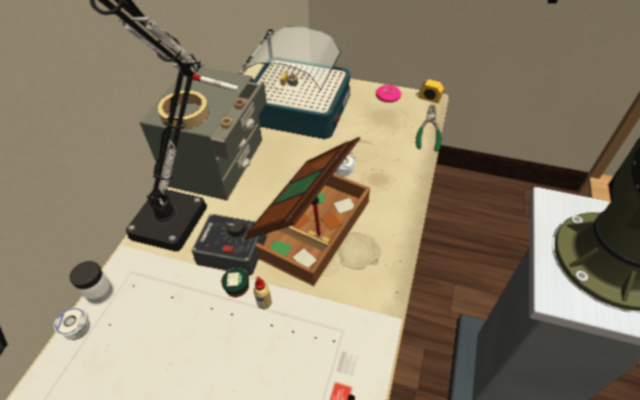

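View pics/top0.png

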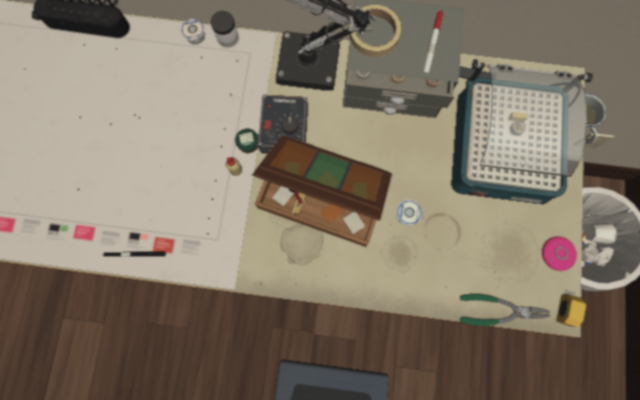

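The side view shows the case with its lid open at (310,215), the red rod at (317,215), the bottle at (262,293) and the pot at (235,282). In the top view the case's front edge runs from (258,205) to (372,240), with the spool at (408,212). I'll enlarge both for the corners.

```bash
python3 - <<'E'
import cv2,numpy as np
a=cv2.imread("pics/side0.png")[130:310,220:380];b=cv2.imread("pics/top0.png")[120:255,220:430]
a=cv2.resize(a[:, :],None,fx=3.3,fy=3.3,interpolation=3)
b=cv2.resize(b[:, :180],None,fx=1,fy=1)
cv2.imwrite("pics/sidec.png",cv2.resize(cv2.imread("pics/side0.png")[130:310,220:400],(600,600),interpolation=3))
cv2.imwrite("pics/topc.png",cv2.resize(cv2.imread("pics/top0.png")[120:255,225:405],(800,600),interpolation=3))
E
```

```text
(no output)
```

View pics/sidec.png

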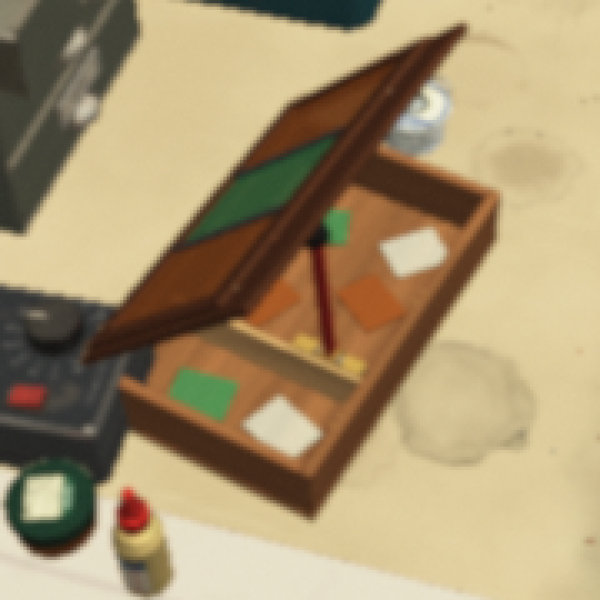

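View pics/topc.png

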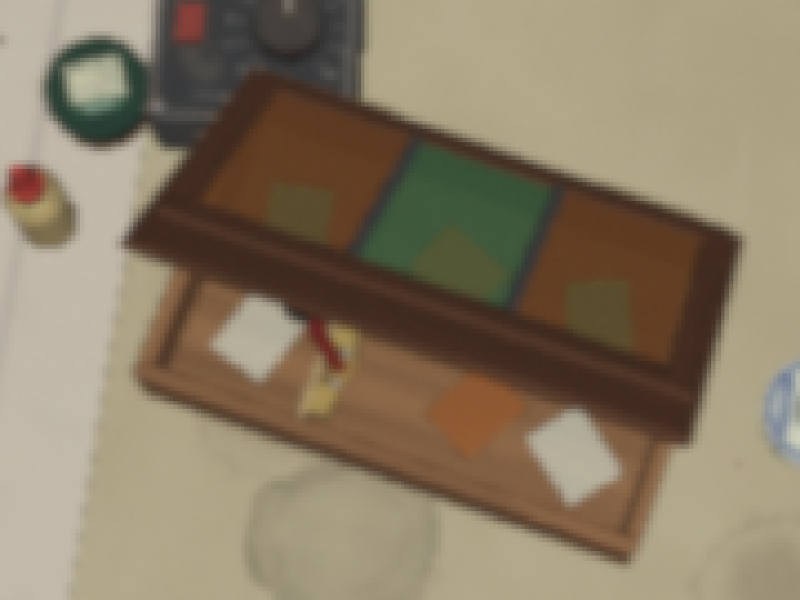

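The crops show the front rim corners. Side crop: left (310,487), right (497,195), rear-left (125,383). Top crop: left (140,370), right (633,547). The bottle, pot and spool stand clear at the sides.

```bash
cat > h.py <<'E'
import numpy as np, cv2
from cell import env
C={n:env.read_camera(n) for n in("side","top")}
def ray(n,p):
    c=C[n];d=c["R"].T@np.linalg.inv(c["camera_matrix"])@[*p,1];return -c["R"].T@c["t"],d
def plane(n,p,z):
    o,d=ray(n,p);return (o+d*(z-o[2])/d[2]).round(4)
def tri(p,q):
    P=[C[n]["camera_matrix"]@np.c_[C[n]["R"],C[n]["t"]] for n in("side","top")]
    X=cv2.triangulatePoints(P[0],P[1],np.float64(p),np.float64(q)).ravel();return (X[:3]/X[3]).round(4)
def proj(n,X):
    c=C[n];v=c["camera_matrix"]@(c["R"]@X+c["t"]);return v[:2]/v[2]
S=lambda u,v:(220+u*.3,130+v*.3)
T=lambda u,v:(225+u*.225,120+v*.225)
E
python3 - <<'E'
from h import *
FLs,FRs,RLs=S(310,487),S(497,195),S(125,383);FLt,FRt=T(140,370),T(633,547)
for a in((FLs,FRs,RLs)):print('s',plane("side",a,.05))
for a in((FLt,FRt)):print('t',plane("top",a,.05))
print(tri(FLs,FLt),tri(FRs,FRt))
print('lip L',tri(S(85,360),T(125,243)),'R',tri(S(465,28),T(690,440)))
print('ball',tri(S(318,235),T(297,310)))
for n,z,a,b in(('bottle',.09,S(130,495),T(25,175)),('pot',.03,S(50,490),T(95,90))):print(n,plane('side',a,z),plane('top',b,z))
print('spool',plane('top',(408,212),.043))
E
```

```text
s [0.5415 0.2353 0.05  ]
s [0.4932 0.0008 0.05  ]
s [0.6624 0.2001 0.05  ]
t [0.5483 0.2228 0.05  ]
t [ 0.4972 -0.0055  0.05  ]
[0.5486 0.2253 0.0327] [ 0.4964 -0.0061  0.0428]
lip L [0.6209 0.235  0.1202] R [ 0.5257 -0.0141  0.1676]
ball [0.5625 0.1476 0.1519]
bottle [0.6183 0.2882 0.09  ] [0.6212 0.2802 0.09  ]
pot [0.6824 0.2662 0.03  ] [0.6821 0.2678 0.03  ]
spool [ 0.5703 -0.0801  0.043 ]
```

```bash
cat >> h.py <<'E'
def case2w(p,X):
    c,s=np.cos(p[2]),np.sin(p[2]);X=np.asarray(X)/1000
    return np.array([p[0]+c*X[0]-s*X[1],p[1]+s*X[0]+c*X[1],X[2]])
def lidpt(th,l,y,h):  # l from hinge, h above underside
    return (75-l*np.cos(th)+h*np.sin(th)*1,y,50.5+l*np.sin(th)+h*np.cos(th))
E
python3 - <<'E'
from h import *
from scipy.optimize import least_squares
print(tri(S(235,318),T(125,243)))
th=.79
pts=[("side",S(310,487),(-75,120,50)),("side",S(497,195),(-75,-120,50)),("top",T(140,370),(-75,120,50)),("top",T(633,547),(-75,-120,50)),
("side",S(318,235),(-38,46,153)),("top",T(297,310),(-38,46,153)),
("side",S(465,26),lidpt(th,172,-120,6)),("top",T(690,443),lidpt(th,172,-120,0)),("top",T(123,243),lidpt(th,172,120,0)),
("side",S(330,352),(-38,34,34)),("top",T(340,368),(-38,34,34))]
f=lambda p:np.concatenate([proj(n,case2w(p,X))-u for n,u,X in pts])
r=least_squares(f,[.58,.11,-.2],loss='soft_l1');print(r.x,np.degrees(r.x[2]))
print(f(r.x).reshape(-1,2).round(1).tolist())
p=r.x
for n in C:
    im=C[n]["img"][:,:,::-1].copy()
    im=cv2.resize(im,None,fx=4,fy=4,interpolation=3)
    d=lambda Q:cv2.polylines(im,[np.int32([proj(n,case2w(p,X))*4+1.5 for X in Q])],True,(255,255,0),1)
    d([(sx*75,sy*120,50) for sx,sy in((-1,-1),(-1,1),(1,1),(1,-1))]);d([(-75,-120,0),(-75,120,0)])
    d([lidpt(th,l,y,0) for l,y in((0,-120),(172,-120),(172,120),(0,120))]);d([(-38,34,34),(-38,46,153)])
    o=im[520:1240,880:1520] if n=="side" else im[480:1020,880:1640]
    globals()[n]=cv2.resize(o,(400,450) if n=="side" else (400,450))
    cv2.imwrite(f"pics/{n}fit.png",cv2.resize(o,(530,600) if n=="side" else (800,568)))
E
```

```text
[0.5804 0.2194 0.1628]
[ 0.59274317  0.09448743 -0.21516753] -12.328191311320746
[[-0.6, -4.0], [0.5, -2.6], [-2.7, 1.3], [0.4, 1.8], [-1.9, -0.9], [0.2, -1.5], [-1.1, -3.4], [-0.6, 1.7], [-2.1, 1.7], [-0.8, -0.1], [-0.6, 0.3]]
```

View pics/sidefit.png

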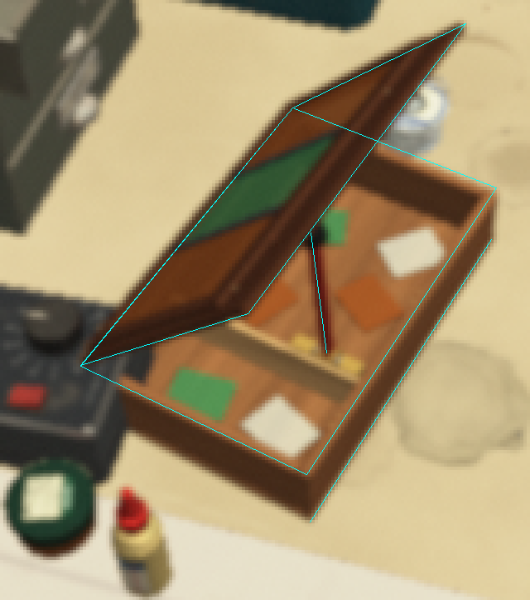

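View pics/topfit.png

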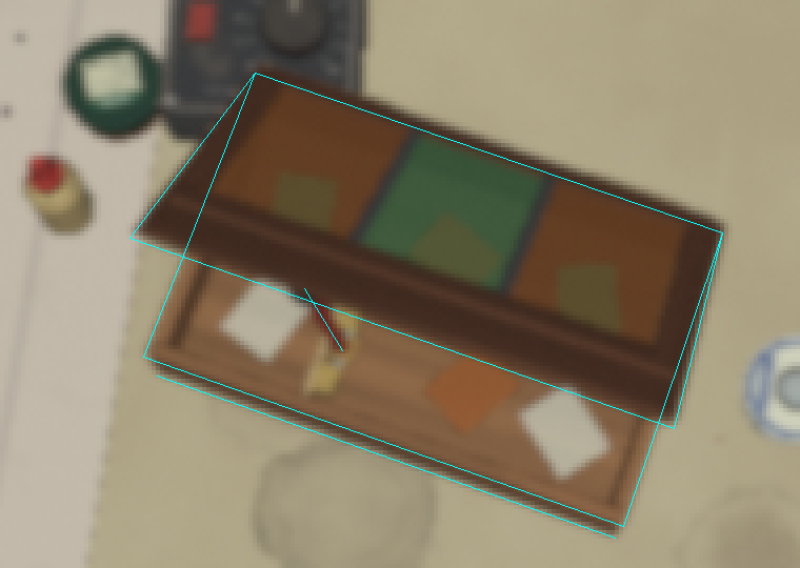

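```bash
cat > g.py <<'E'
import sys, numpy as np
from cell import env
from scipy.spatial.transform import Rotation as Ro
P=(.5925,.0935,-.2155)           # case pose
def cur():
    o=env.get_obs();return o,np.array(o["tool_pos"]),Ro.from_euler("xyz",o["tool_rot"],degrees=True)
def rot(psi,yaw=np.degrees(P[2])): # psi: fingers below horizontal
    return Ro.from_euler("xyz",[180,psi-90,yaw],degrees=True)
U=np.array([.0095,0,.182])
def c2w(x,y,z):
    c,s=np.cos(P[2]),np.sin(P[2]);x,y,z=x/1e3,y/1e3,z/1e3
    return np.array([P[0]+c*x-s*y,P[1]+s*x+c*y,z])
def w2c(X):
    c,s=np.cos(P[2]),np.sin(P[2]);d=X-np.array([P[0],P[1],0]);return np.array([c*d[0]+s*d[1],-s*d[0]+c*d[1],d[2]])*1e3
def go(t,R):
    o,p,r=cur();d=r.inv().apply(t-p)*100;w=(r.inv()*R).as_rotvec(degrees=True)
    print("xyz",d.round(2),"twist",w.round(1),"rows",round(max(np.linalg.norm(d)/4.17,np.linalg.norm(w)/7.16),1))
def tip(x,y,z,psi):
    R=rot(psi);go(c2w(x,y,z)-R.apply(U),R)
def st():
    o,p,r=cur();z=r.apply([0,0,1]);u=w2c(p+r.apply(U))
    print("t",round(o["time_s"],2),"U case",u.round(1),"psi",round(np.degrees(np.arcsin(-z[2])),1),"F",o["force"].round(1),"tcp",p.round(3),"q",o["qpos"].round(0),"w",round(o["grip_width"],4))
E
python3 - <<'E'
from g import *
x=rot(45);print(x.as_matrix().round(2).tolist());st();go(np.array([.5,-.35,.42]),rot(90))
E
```

```text
[[0.69, -0.21, 0.69], [-0.15, -0.98, -0.15], [0.71, 0.0, -0.71]]
t 0.3 U case [-226.9 -776.8  222.4] psi 90.0 F [ 0.  -0.3 -0.2] tcp [ 0.196 -0.62   0.404] q [73. 18. -4. 83.  1. 79. -3.] w 0.0871
xyz [ 37.14 -16.56  -1.55] twist [-0.   0.  29.9] rows 9.8
```

Emit:
servo_tool([
  {"xyz":[37,-16.5,-1.5],"twist":[0,0,30],"jaw":1},
  {"xyz":[37,-16.5,-1.5],"twist":[0,0,30],"jaw":1},
  {"xyz":[37,-16.5,-1.5],"twist":[0,0,30],"jaw":1},
  {"xyz":[37,-16.5,-1.5],"twist":[0,0,30],"jaw":1},
  {"xyz":[37,-16.5,-1.5],"twist":[0,0,30],"jaw":1},
  {"xyz":[37,-16.5,-1.5],"twist":[0,0,30],"jaw":1},
  {"xyz":[37,-16.5,-1.5],"twist":[0,0,30],"jaw":1},
  {"xyz":[37,-16.5,-1.5],"twist":[0,0,30],"jaw":1},
  {"xyz":[37,-16.5,-1.5],"twist":[0,0,30],"jaw":1},
  {"xyz":[37,-16.5,-1.5],"twist":[0,0,30],"jaw":1},
], newtons=3)

```text
time_s: 1.13
tool_pos: [0.5007, -0.3485, 0.4201]
tool_rot: [-180.0, -0.1, -12.4]
force: [-0.0, -0.2, -1.0]
grip_width: 0.0285
grasp_force: 0.0
```

```bash
python3 -c "
from g import *
st();go(np.array([.44,.02,.42]),rot(60))"
```

```text
t 1.13 U case [  14.5 -451.3  238.1] psi 89.9 F [-0.  -0.2 -1. ] tcp [ 0.501 -0.348  0.42 ] q [ 45.  14. -15.  88.   3.  79. -73.] w 0.0285
xyz [-1.383e+01 -3.469e+01  1.000e-02] twist [-0.  29.9 -0. ] rows 9.0
```

Emit:
servo_tool([
  {"xyz":[-14,-34.5,0],"twist":[0,30,0],"jaw":1},
  {"xyz":[-14,-34.5,0],"twist":[0,30,0],"jaw":1},
  {"xyz":[-14,-34.5,0],"twist":[0,30,0],"jaw":1},
  {"xyz":[-14,-34.5,0],"twist":[0,30,0],"jaw":1},
  {"xyz":[-14,-34.5,0],"twist":[0,30,0],"jaw":1},
  {"xyz":[-14,-34.5,0],"twist":[0,30,0],"jaw":1},
  {"xyz":[-14,-34.5,0],"twist":[0,30,0],"jaw":1},
  {"xyz":[-14,-34.5,0],"twist":[0,30,0],"jaw":1},
  {"xyz":[-14,-34.5,0],"twist":[0,30,0],"jaw":1},
  {"xyz":[-14,-34.5,0],"twist":[0,30,0],"jaw":1},
])

```text
time_s: 1.97
tool_pos: [0.4502, -0.0111, 0.4189]
tool_rot: [179.9, -29.7, -12.7]
force: [1.6, 0.4, 0.3]
grip_width: 0.0003
grasp_force: 0.0
```

```bash
python3 -c "
from g import *
st();tip(-130,20,150,55);tip(-92,20,45,55)"
```

```text
t 1.97 U case [ -18.2 -133.7  265.5] psi 60.3 F [1.6 0.4 0.3] tcp [ 0.45  -0.011  0.419] q [   5.  -17.   -9.  120.    8.   49. -110.] w 0.0003
xyz [-17.2  -15.19   4.58] twist [ 0.3  5.3 -0.3] rows 5.6
xyz [-19.1  -15.24  15.58] twist [ 0.3  5.3 -0.3] rows 6.9
```

Emit:
servo_tool([
  {"xyz":[-17,-15,4.5],"twist":[0,5,0],"jaw":1},
  {"xyz":[-17,-15,4.5],"twist":[0,5,0],"jaw":1},
  {"xyz":[-17,-15,4.5],"twist":[0,5,0],"jaw":1},
  {"xyz":[-17,-15,4.5],"twist":[0,5,0],"jaw":1},
  {"xyz":[-17,-15,4.5],"twist":[0,5,0],"jaw":1},
  {"xyz":[-17,-15,4.5],"twist":[0,5,0],"jaw":1},
  {"xyz":[-17,-15,4.5],"twist":[0,5,0],"jaw":1},
])

```text
time_s: 2.55
tool_pos: [0.3633, 0.1675, 0.2933]
tool_rot: [179.7, -34.3, -11.7]
force: [0.7, 0.9, 1.4]
grip_width: 0.0004
grasp_force: 0.0
```

```bash
python3 -c "
from g import *
st();tip(-130,20,150,55);tip(-92,20,45,55)"
```

```text
t 2.55 U case [-129.3   23.5  148.3] psi 55.7 F [0.7 0.9 1.4] tcp [0.363 0.168 0.293] q [   0.  -17.  -36.  134.   24.   39. -154.] w 0.0004
xyz [-0.19  0.33 -0.16] twist [-0.   0.7  0.5] rows 0.1
xyz [-2.97  0.31 10.65] twist [-0.   0.7  0.5] rows 2.7
```

Emit:
servo_tool([
  {"xyz":[0,0,0],"twist":[0,0,-70],"jaw":1},
  {"xyz":[0,0,0],"twist":[0,0,-70],"jaw":1},
  {"xyz":[0,0,0],"twist":[0,0,-70],"jaw":1},
  {"xyz":[0,0,0],"twist":[0,0,-70],"jaw":1},
  {"xyz":[0,0,0],"twist":[0,0,-70],"jaw":1},
  {"xyz":[0,0,0],"twist":[0,0,-70],"jaw":1},
  {"xyz":[0,0,0],"twist":[0,0,-70],"jaw":1},
  {"xyz":[0,0,0],"twist":[0,0,-70],"jaw":1},
  {"xyz":[0,0,0],"twist":[0,0,-70],"jaw":1},
  {"xyz":[0,0,0],"twist":[0,0,-70],"jaw":1},
])

```text
time_s: 3.38
tool_pos: [0.3656, 0.1639, 0.2947]
tool_rot: [147.2, -10.8, 61.1]
force: [0.3, 0.8, 0.2]
grip_width: 0.0005
grasp_force: 0.0
```

Emit:
servo_tool([
  {"xyz":[0,0,0],"twist":[0,0,-70],"jaw":1},
  {"xyz":[0,0,0],"twist":[0,0,-70],"jaw":1},
  {"xyz":[0,0,0],"twist":[0,0,-70],"jaw":1},
  {"xyz":[0,0,0],"twist":[0,0,-70],"jaw":1},
  {"xyz":[0,0,0],"twist":[0,0,-70],"jaw":1},
  {"xyz":[0,0,0],"twist":[0,0,-70],"jaw":1},
  {"xyz":[0,0,0],"twist":[0,0,-70],"jaw":1},
  {"xyz":[0,0,0],"twist":[0,0,-70],"jaw":1},
  {"xyz":[0,0,0],"twist":[0,0,-70],"jaw":1},
  {"xyz":[0,0,0],"twist":[0,0,-70],"jaw":1},
])

```text
time_s: 4.22
tool_pos: [0.3656, 0.1639, 0.2946]
tool_rot: [156.5, 25.9, 122.5]
force: [-0.5, -0.1, 0.8]
grip_width: 0.0004
grasp_force: 0.0
```

```bash
sed -i 's/def rot(psi,yaw=np.degrees(P\[2\])):.*/def rot(psi,yaw=np.degrees(P[2])):/; s/    return Ro.from_euler("xyz",\[180,psi-90,yaw\],degrees=True)/    return Ro.from_euler("xyz",[180,psi-90,yaw],degrees=True)*Ro.from_euler("z",180,degrees=True)/; s/^U=.*/U=np.array([-.0095,0,.182])/' g.py; python3 -c "
from g import *
st();tip(-130,20,150,55);tip(-92,20,45,55)"
```

```text
t 4.22 U case [-127.9   13.6  148.6] psi 55.6 F [-0.5 -0.1  0.8] tcp [0.366 0.164 0.295] q [-24. -15. -15. 134.  34.  43. -22.] w 0.0004
xyz [ 0.38 -0.35 -0.23] twist [ -0.4  -0.5 -39.7] rows 5.5
xyz [ 2.55 -2.1  10.59] twist [ -0.4  -0.5 -39.7] rows 5.5
```

Good joint margin now; finish the flip and rehearse the final low pose.

Emit:
servo_tool([
  {"xyz":[0,0,0],"twist":[0,0,-40],"jaw":1},
  {"xyz":[0,0,0],"twist":[0,0,-40],"jaw":1},
  {"xyz":[0,0,0],"twist":[0,0,-40],"jaw":1},
  {"xyz":[2.5,-2,10.5],"twist":[0,0,-40],"jaw":1},
  {"xyz":[2.5,-2,10.5],"twist":[0,0,-40],"jaw":1},
  {"xyz":[2.5,-2,10.5],"twist":[0,0,-40],"jaw":1},
  {"xyz":[2.5,-2,10.5],"twist":[0,0,-40],"jaw":1},
  {"xyz":[2.5,-2,10.5],"twist":[0,0,-40],"jaw":1},
])

```text
time_s: 4.88
tool_pos: [0.3974, 0.1568, 0.1887]
tool_rot: [-179.7, 34.2, 167.6]
force: [0.4, 0.3, 0.4]
grip_width: 0.0003
grasp_force: 0.0
```

```bash
python3 -c "
from g import *
st();tip(-92,20,45,55);tip(-140,75,100,45);tip(-17,75,130,45)"
```

```text
t 4.88 U case [-93.9  19.   43.5] psi 55.8 F [0.4 0.3 0.4] tcp [0.397 0.157 0.189] q [-24.  -0. -12. 137.  55.  31.  -4.] w 0.0003
xyz [ 0.01 -0.01 -0.  ] twist [-0.4 -0.8 -0. ] rows 0.1
xyz [ 4.03  5.45 -6.8 ] twist [ -0.4 -10.8   0. ] rows 2.3
xyz [-7.83  5.48 -2.37] twist [ -0.4 -10.8   0. ] rows 2.4
```

Emit:
servo_tool([
  {"xyz":[1,6,-3],"twist":[0,0,0],"jaw":1},
  {"xyz":[1,6,-3],"twist":[0,0,0],"jaw":1},
  {"xyz":[4,6,-6.8],"twist":[0,-11,0],"jaw":1},
  {"xyz":[4,6,-6.8],"twist":[0,-11,0],"jaw":1},
  {"xyz":[4,6,-6.8],"twist":[0,-11,0],"jaw":1},
  {"xyz":[4,6,-6.8],"twist":[0,-11,0],"jaw":1},
])

```text
time_s: 5.38
tool_pos: [0.3406, 0.2324, 0.2251]
tool_rot: [-180.0, 45.4, 167.7]
force: [0.3, -0.2, -0.8]
grip_width: 0.0009
grasp_force: 0.0
```

```bash
python3 -c "
from g import *
st();tip(-60,80,110,45);tip(-17,80,126,45)"
```

```text
t 5.38 U case [-139.4   81.8  104.1] psi 44.6 F [ 0.3 -0.2 -0.8] tcp [0.341 0.232 0.225] q [-33.  -3. -22. 138.  64.  46. -25.] w 0.0009
xyz [-6.13 -0.19  5.24] twist [-0.   0.4  0. ] rows 1.9
xyz [-10.29  -0.19   7.18] twist [-0.   0.4  0. ] rows 3.0
```

Emit:
servo_tool([
  {"xyz":[-3,0,2.6],"twist":[0,0,0],"jaw":1},
  {"xyz":[-6,0,5.2],"twist":[0,0,0],"jaw":1},
  {"xyz":[-8.2,0,6.2],"twist":[0,0,0],"jaw":1},
  {"xyz":[-10.3,0,7.2],"twist":[0,0,0],"jaw":1},
  {"xyz":[-10.3,0,7.2],"twist":[0,0,0],"jaw":1},
  {"xyz":[-10.3,0,7.2],"twist":[0,0,0],"jaw":1},
])

```text
time_s: 5.88
tool_pos: [0.4638, 0.2032, 0.2473]
tool_rot: [-180.0, 45.4, 167.3]
force: [0.1, -0.0, -0.7]
grip_width: 0.0007
grasp_force: 0.0
```

```bash
python3 -c "
from g import *
st();tip(-17,80,126,45)
from h import C
import cv2
a=cv2.resize(C['side']['img'][130:310,220:400,::-1],(400,400),interpolation=3);b=cv2.resize(C['top']['img'][120:255,225:360,::-1],(400,400),interpolation=3)
cv2.imwrite('pics/c.png',cv2.hconcat([a,b]))"
```

```text
t 5.88 U case [-13.   78.5 126.3] psi 44.6 F [ 0.1 -0.  -0.7] tcp [0.464 0.203 0.247] q [-25.   3. -13. 128.  68.  38. -14.] w 0.0007
xyz [ 0.18  0.04 -0.28] twist [-0.3  0.4 -0.3] rows 0.1
```

View pics/c.png

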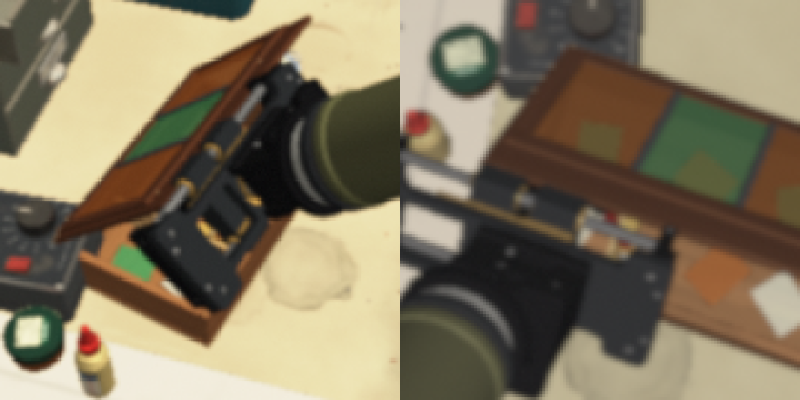

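The picture shows the fingers under the lid left of the rod, the body 15–20 mm clear of the lip, and the bottle untouched. Start pushing.

Emit:
servo_tool([
  {"xyz":[0,-0.4,-0.4],"twist":[0,0,0],"jaw":1},
  {"xyz":[0,-0.8,-0.4],"twist":[0,0,0],"jaw":1},
  {"xyz":[0,-1.2,-0.4],"twist":[0,0,0],"jaw":1},
  {"xyz":[0,-1.6,-0.4],"twist":[0,0,0],"jaw":1},
  {"xyz":[0,-2.0,-0.4],"twist":[0,0,0],"jaw":1},
  {"xyz":[0,-2.4,-0.4],"twist":[0,0,0],"jaw":1},
  {"xyz":[0,-2.8,-0.4],"twist":[0,0,0],"jaw":1},
])

```text
time_s: 6.57
tool_pos: [0.4527, 0.1779, 0.2485]
tool_rot: [-179.8, 45.3, 167.8]
force: [-0.1, 1.6, -0.9]
grip_width: 0.0002
grasp_force: 0.8
```

```bash
python3 -c "
from g import *
st()"
```

```text
t 6.57 U case [-18.5  52.  127.3] psi 44.7 F [-0.1  1.6 -0.9] tcp [0.453 0.178 0.249] q [-24.  -0. -12. 131.  68.  36. -12.] w 0.0002
```

Emit:
servo_tool([
  {"xyz":[0,-0.5,0],"twist":[0,0,0],"jaw":1},
  {"xyz":[0,-1.0,0],"twist":[0,0,0],"jaw":1},
  {"xyz":[0,-1.5,0],"twist":[0,0,0],"jaw":1},
  {"xyz":[0,-2.0,0],"twist":[0,0,0],"jaw":1},
  {"xyz":[0,-2.5,0],"twist":[0,0,0],"jaw":1},
  {"xyz":[0,-3.0,0],"twist":[0,0,0],"jaw":1},
  {"xyz":[0,-3.0,0],"twist":[0,0,0],"jaw":1},
])

```text
time_s: 7.15
tool_pos: [0.4466, 0.1472, 0.249]
tool_rot: [-179.7, 45.4, 167.6]
force: [-0.3, -0.1, 0.0]
grip_width: 0.0005
grasp_force: 0.0
```

```bash
python3 -c "
from g import *
st()"
```

```text
t 7.15 U case [-17.8  20.1 127.9] psi 44.6 F [-0.3 -0.1  0. ] tcp [0.447 0.147 0.249] q [-22.  -3. -11. 134.  68.  33. -10.] w 0.0005
```

Emit:
servo_tool([
  {"xyz":[0,0,0],"twist":[0,0,0],"jaw":1},
  {"xyz":[0,0,0],"twist":[0,0,0],"jaw":1},
])

```text
time_s: 7.32
tool_pos: [0.4466, 0.1485, 0.2489]
tool_rot: [-179.7, 45.4, 167.7]
force: [-2.2, 0.1, -0.3]
grip_width: 0.0005
grasp_force: 0.7
```

```bash
python3 -c "
from g import *
st()
from h import C
import cv2
a=cv2.resize(C['side']['img'][130:310,220:400,::-1],(400,400),interpolation=3);b=cv2.resize(C['top']['img'][120:255,225:360,::-1],(400,400),interpolation=3)
cv2.imwrite('pics/d.png',cv2.hconcat([a,b]))"
```

```text
t 7.32 U case [-18.2  21.8 127.8] psi 44.6 F [-2.2  0.1 -0.3] tcp [0.447 0.149 0.249] q [-22.  -3. -11. 134.  68.  33. -10.] w 0.0005
```

View pics/d.png

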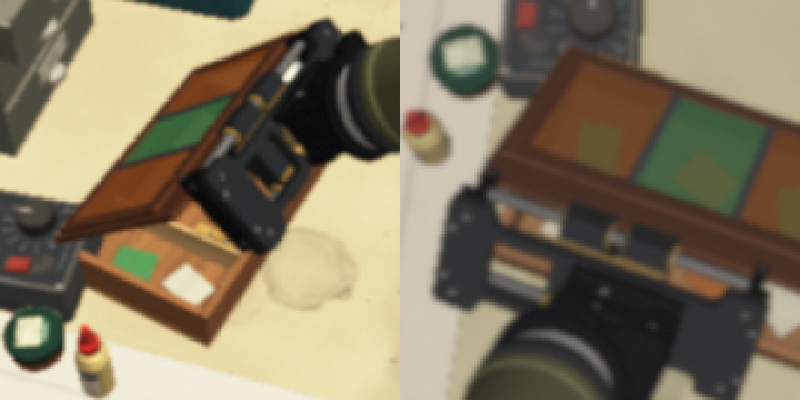

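The lid is a little lower, resting along the fingers; the rod is no longer visible. Hold for the pause.

Emit:
servo_tool([
  {"xyz":[0,0,0],"twist":[0,0,0],"jaw":1},
  {"xyz":[0,0,0],"twist":[0,0,0],"jaw":1},
  {"xyz":[0,0,0],"twist":[0,0,0],"jaw":1},
  {"xyz":[0,0,0],"twist":[0,0,0],"jaw":1},
  {"xyz":[0,0,0],"twist":[0,0,0],"jaw":1},
  {"xyz":[0,0,0],"twist":[0,0,0],"jaw":1},
])

```text
time_s: 7.92
tool_pos: [0.4465, 0.1487, 0.2487]
tool_rot: [-179.7, 45.4, 167.7]
force: [-0.9, -1.0, -1.8]
grip_width: 0.0005
grasp_force: 0.7
```

```bash
python3 -c "
from g import *
st();tip(-50,20,110,48)"
```

```text
t 7.92 U case [-18.2  22.  127.6] psi 44.6 F [-0.9 -1.  -1.8] tcp [0.447 0.149 0.249] q [-22.  -3. -11. 134.  68.  33. -10.] w 0.0005
xyz [ 2.42 -0.27 -1.05] twist [-0.2  3.4  0. ] rows 0.6
```

```bash
cat >> g.py <<'E'
def lower(a,b,n=8,y=8):
    o,p,r=cur();st()
    for t in np.linspace(a,b,n+1)[1:]:
        f=np.clip(1-t/.715,0,1);s=50-36*f;psi=45+7*f;R=rot(psi);k=np.radians(psi)
        X=c2w(75-172*np.cos(t)+s*np.cos(k),y,50.5+172*np.sin(t)-s*np.sin(k))-R.apply(U)
        print((r.inv().apply(X-p)*100).round(1).tolist(),(r.inv()*R).as_rotvec(degrees=True).round(1).tolist())
E
python3 -c "
from g import *
lower(.715,.52)"
```

```text
t 7.92 U case [-18.2  22.  127.6] psi 44.6 F [-0.9 -1.  -1.8] tcp [0.447 0.149 0.249] q [-22.  -3. -11. 134.  68.  33. -10.] w 0.0005
[0.3, -1.5, -0.2] [-0.2, 0.6, 0.1]
[0.7, -1.5, -0.3] [-0.2, 0.8, 0.1]
[1.0, -1.5, -0.4] [-0.2, 1.1, 0.1]
[1.4, -1.5, -0.4] [-0.2, 1.3, 0.1]
[1.7, -1.5, -0.5] [-0.2, 1.5, 0.1]
[2.1, -1.5, -0.5] [-0.2, 1.8, 0.1]
[2.4, -1.5, -0.6] [-0.2, 2.0, 0.1]
[2.8, -1.5, -0.6] [-0.2, 2.3, 0.1]
```

Emit:
servo_tool([
  {"xyz":[0,-0.5,0],"twist":[0,0,0],"jaw":1},
  {"xyz":[0,-1.0,0],"twist":[0,0,0],"jaw":1},
  {"xyz":[0,-1.5,0],"twist":[0,0,0],"jaw":1},
  {"xyz":[0.3,-1.5,-0.2],"twist":[0,0.5,0],"jaw":1},
  {"xyz":[0.7,-1.5,-0.3],"twist":[0,1,0],"jaw":1},
  {"xyz":[1.0,-1.5,-0.4],"twist":[0,1,0],"jaw":1},
  {"xyz":[1.4,-1.5,-0.4],"twist":[0,1.5,0],"jaw":1},
  {"xyz":[1.7,-1.5,-0.5],"twist":[0,1.5,0],"jaw":1},
  {"xyz":[2.0,-1.5,-0.5],"twist":[0,2,0],"jaw":1},
  {"xyz":[2.0,-1.5,-0.5],"twist":[0,2,0],"jaw":1},
])

```text
time_s: 8.75
tool_pos: [0.4255, 0.1381, 0.2376]
tool_rot: [-179.7, 43.3, 167.8]
force: [-1.8, 0.4, -0.7]
grip_width: 0.0005
grasp_force: 0.9
```

```bash
python3 -c "
from g import *
lower(.57,.35)
from h import C
import cv2
a=cv2.resize(C['side']['img'][130:310,220:400,::-1],(400,400),interpolation=3);b=cv2.resize(C['top']['img'][120:255,225:360,::-1],(400,400),interpolation=3)
cv2.imwrite('pics/e.png',cv2.hconcat([a,b]))"
```

```text
t 8.75 U case [-40.9   7.3 111.6] psi 46.7 F [-1.8  0.4 -0.7] tcp [0.426 0.138 0.238] q [-22.  -5. -11. 136.  65.  32.  -8.] w 0.0005
[0.4, 0.0, -0.0] [-0.2, -0.0, 0.1]
[0.8, 0.0, -0.0] [-0.2, 0.2, 0.1]
[1.2, 0.0, -0.0] [-0.2, 0.5, 0.1]
[1.5, 0.0, -0.0] [-0.2, 0.8, 0.1]
[1.9, 0.0, 0.0] [-0.2, 1.1, 0.1]
[2.3, 0.0, 0.0] [-0.2, 1.3, 0.1]
[2.6, 0.0, 0.1] [-0.2, 1.6, 0.1]
[3.0, 0.0, 0.2] [-0.2, 1.9, 0.1]
```

View pics/e.png

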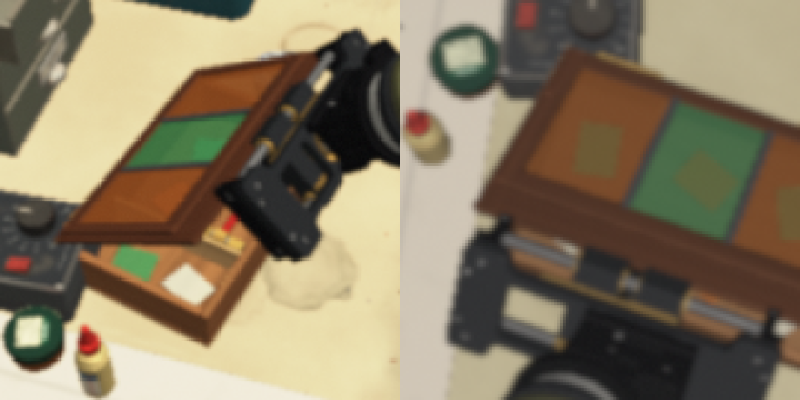

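The lid has followed down to about 0.55 rad on the fingers, and the red rod lies folded at (232,222). Brief pause for insurance, then keep lowering.

Emit:
servo_tool([
  {"xyz":[0,0,0],"twist":[0,0,0],"jaw":1},
  {"xyz":[0,0,0],"twist":[0,0,0],"jaw":1},
  {"xyz":[0,0,0],"twist":[0,0,0],"jaw":1},
  {"xyz":[0,0,0],"twist":[0,0,0],"jaw":1},
  {"xyz":[0.4,0,0],"twist":[0,0,0],"jaw":1},
  {"xyz":[0.8,0,0],"twist":[0,0,0],"jaw":1},
  {"xyz":[1.2,0,0],"twist":[0,0.5,0],"jaw":1},
  {"xyz":[1.5,0,0],"twist":[0,1,0],"jaw":1},
  {"xyz":[1.9,0,0],"twist":[0,1,0],"jaw":1},
  {"xyz":[2.3,0,0],"twist":[0,1.5,0],"jaw":1},
])

```text
time_s: 9.68
tool_pos: [0.4094, 0.1414, 0.222]
tool_rot: [-179.7, 41.8, 167.7]
force: [-0.8, 1.2, -2.2]
grip_width: 0.0006
grasp_force: 0.7
```

```bash
python3 -c "
from g import *
lower(.405,.18,10)"
```

```text
t 9.68 U case [-60.6   7.   92.7] psi 48.2 F [-0.8  1.2 -2.2] tcp [0.409 0.141 0.222] q [-23.  -4. -12. 138.  64.  32. -10.] w 0.0006
[0.3, 0.0, 0.1] [-0.2, 0.1, 0.0]
[0.6, 0.0, 0.1] [-0.2, 0.3, 0.0]
[0.9, 0.0, 0.2] [-0.2, 0.5, 0.0]
[1.1, 0.0, 0.3] [-0.2, 0.8, 0.0]
[1.4, 0.0, 0.4] [-0.2, 1.0, 0.0]
[1.7, 0.0, 0.5] [-0.2, 1.2, 0.0]
[1.9, 0.0, 0.6] [-0.2, 1.4, 0.0]
[2.2, 0.0, 0.7] [-0.2, 1.6, 0.0]
[2.4, 0.0, 0.8] [-0.2, 1.9, 0.0]
[2.7, 0.0, 0.9] [-0.2, 2.1, 0.0]
```

Emit:
servo_tool([
  {"xyz":[0.3,0,0.1],"twist":[0,0,0],"jaw":1},
  {"xyz":[0.6,0,0.1],"twist":[0,0.3,0],"jaw":1},
  {"xyz":[0.9,0,0.2],"twist":[0,0.5,0],"jaw":1},
  {"xyz":[1.1,0,0.3],"twist":[0,0.8,0],"jaw":1},
  {"xyz":[1.4,0,0.4],"twist":[0,1,0],"jaw":1},
  {"xyz":[1.7,0,0.5],"twist":[0,1.2,0],"jaw":1},
  {"xyz":[1.9,0,0.6],"twist":[0,1.4,0],"jaw":1},
  {"xyz":[2.2,0,0.7],"twist":[0,1.6,0],"jaw":1},
  {"xyz":[2.4,0,0.8],"twist":[0,1.9,0],"jaw":1},
  {"xyz":[2.7,0,0.9],"twist":[0,2.1,0],"jaw":1},
])

```text
time_s: 10.52
tool_pos: [0.396, 0.1444, 0.1975]
tool_rot: [-179.8, 39.7, 167.7]
force: [-0.5, 0.1, -1.6]
grip_width: 0.0007
grasp_force: 0.7
```

```bash
python3 -c "
from g import *
lower(.18,.04,10)"
```

```text
t 10.52 U case [-79.2   7.1  63.6] psi 50.3 F [-0.5  0.1 -1.6] tcp [0.396 0.144 0.198] q [-23.  -2. -13. 139.  66.  31. -13.] w 0.0007
[0.2, 0.0, 0.1] [-0.2, 0.1, 0.0]
[0.3, 0.0, 0.2] [-0.2, 0.3, 0.0]
[0.5, 0.0, 0.2] [-0.2, 0.4, 0.0]
[0.6, 0.0, 0.3] [-0.2, 0.5, 0.0]
[0.7, 0.0, 0.4] [-0.2, 0.7, 0.0]
[0.9, 0.0, 0.5] [-0.2, 0.8, 0.0]
[1.0, 0.0, 0.6] [-0.2, 0.9, 0.0]
[1.1, 0.0, 0.7] [-0.2, 1.1, 0.0]
[1.2, 0.0, 0.8] [-0.2, 1.2, 0.0]
[1.4, 0.0, 0.9] [-0.2, 1.4, 0.0]
```

```bash
sed -i 's/psi=45+7\*f/psi=50.3+(.18-t)*32/' g.py; python3 -c "
from g import *
lower(.18,.04,10)"
```

```text
t 10.52 U case [-79.2   7.1  63.6] psi 50.3 F [-0.5  0.1 -1.6] tcp [0.396 0.144 0.198] q [-23.  -2. -13. 139.  66.  31. -13.] w 0.0007
[0.1, 0.0, 0.1] [-0.2, 0.5, 0.0]
[0.1, 0.0, 0.1] [-0.2, 0.9, 0.0]
[0.2, 0.0, 0.2] [-0.2, 1.4, 0.0]
[0.2, 0.0, 0.3] [-0.2, 1.8, 0.0]
[0.3, 0.0, 0.4] [-0.2, 2.3, 0.0]
[0.3, 0.0, 0.5] [-0.2, 2.7, 0.0]
[0.4, 0.0, 0.6] [-0.2, 3.2, 0.0]
[0.4, 0.0, 0.7] [-0.2, 3.6, 0.0]
[0.4, 0.0, 0.8] [-0.2, 4.1, 0.0]
[0.4, 0.0, 0.9] [-0.2, 4.5, 0.0]
```

Emit:
servo_tool([
  {"xyz":[0.1,0,0.1],"twist":[0,0.5,0],"jaw":1},
  {"xyz":[0.1,0,0.1],"twist":[0,0.9,0],"jaw":1},
  {"xyz":[0.2,0,0.2],"twist":[0,1.4,0],"jaw":1},
  {"xyz":[0.2,0,0.3],"twist":[0,1.8,0],"jaw":1},
  {"xyz":[0.3,0,0.4],"twist":[0,2.3,0],"jaw":1},
  {"xyz":[0.3,0,0.5],"twist":[0,2.7,0],"jaw":1},
  {"xyz":[0.4,0,0.6],"twist":[0,3.2,0],"jaw":1},
  {"xyz":[0.4,0,0.7],"twist":[0,3.6,0],"jaw":1},
  {"xyz":[0.4,0,0.8],"twist":[0,4.1,0],"jaw":1},
  {"xyz":[0.4,0,0.9],"twist":[0,4.5,0],"jaw":1},
])

```text
time_s: 11.35
tool_pos: [0.3987, 0.1438, 0.1881]
tool_rot: [-179.8, 35.2, 167.7]
force: [-1.1, 0.5, -1.0]
grip_width: 0.0003
grasp_force: 0.8
```

```bash
sed -i 's/psi=50.3+(.18-t)\*32/psi=55/' g.py;python3 -c "
from g import *
lower(.04,-.05,10)"
```

```text
t 11.35 U case [-87.4   7.   44.9] psi 54.8 F [-1.1  0.5 -1. ] tcp [0.399 0.144 0.188] q [-22.  -1. -12. 138.  58.  30.  -5.] w 0.0003
[0.1, 0.0, 0.1] [-0.2, 0.2, 0.0]
[0.2, 0.0, 0.2] [-0.2, 0.2, 0.0]
[0.3, 0.0, 0.3] [-0.2, 0.2, 0.0]
[0.4, 0.0, 0.3] [-0.2, 0.2, 0.0]
[0.4, 0.0, 0.5] [-0.2, 0.2, 0.0]
[0.5, 0.0, 0.6] [-0.2, 0.2, 0.0]
[0.6, 0.0, 0.7] [-0.2, 0.2, 0.0]
[0.7, 0.0, 0.8] [-0.2, 0.2, 0.0]
[0.8, 0.0, 1.0] [-0.2, 0.2, 0.0]
[0.9, 0.0, 1.1] [-0.2, 0.2, 0.0]
```

Emit:
servo_tool([
  {"xyz":[0.1,0,0.1],"twist":[0,0,0],"jaw":1},
  {"xyz":[0.2,0,0.2],"twist":[0,0,0],"jaw":1},
  {"xyz":[0.3,0,0.3],"twist":[0,0,0],"jaw":1},
  {"xyz":[0.4,0,0.3],"twist":[0,0,0],"jaw":1},
  {"xyz":[0.5,0,0.4],"twist":[0,0,0],"jaw":1},
  {"xyz":[0.6,0,0.5],"twist":[0,0,0],"jaw":1},
  {"xyz":[0.7,0,0.6],"twist":[0,0,0],"jaw":1},
  {"xyz":[0.8,0,0.7],"twist":[0,0,0],"jaw":1},
  {"xyz":[0.9,0,0.8],"twist":[0,0,0],"jaw":1},
  {"xyz":[0.9,0,0.8],"twist":[0,0,0],"jaw":1},
])

```text
time_s: 12.18
tool_pos: [0.3961, 0.1444, 0.1765]
tool_rot: [-179.8, 35.3, 167.7]
force: [0.1, -0.6, 0.4]
grip_width: 0.0002
grasp_force: 0.0
```

```bash
python3 -c "
from g import *
st()
from h import C
import cv2
a=cv2.resize(C['side']['img'][130:310,220:400,::-1],(400,400),interpolation=3);b=cv2.resize(C['top']['img'][120:255,225:360,::-1],(400,400),interpolation=3)
cv2.imwrite('pics/f.png',cv2.hconcat([a,b]))"
```

```text
t 12.18 U case [-89.9   7.1  33.4] psi 54.7 F [ 0.1 -0.6  0.4] tcp [0.396 0.144 0.176] q [-22.   0. -12. 139.  61.  29.  -9.] w 0.0002
```

View pics/f.png

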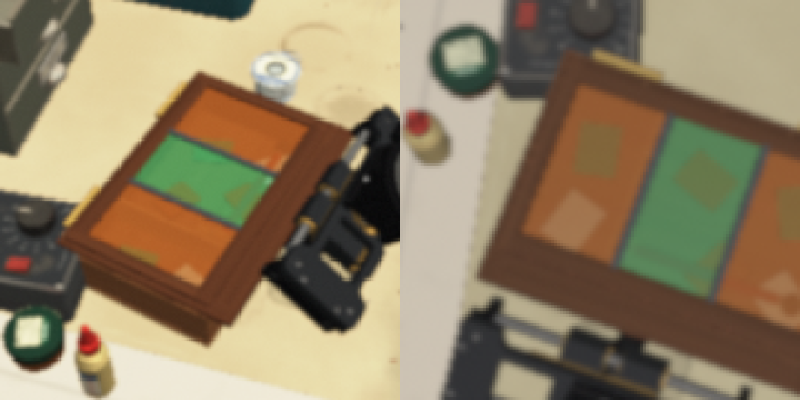

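Emit:
servo_tool([
  {"xyz":[0.7,0,-0.5],"twist":[0,0,0],"jaw":1},
  {"xyz":[1.4,0,-1.0],"twist":[0,0,0],"jaw":1},
  {"xyz":[2.0,0,-1.4],"twist":[0,0,0],"jaw":1},
  {"xyz":[2.0,0,-1.4],"twist":[0,0,0],"jaw":1},
])

```text
time_s: 12.62
tool_pos: [0.3722, 0.151, 0.1769]
tool_rot: [-179.8, 35.3, 167.9]
force: [-0.7, -0.0, 0.5]
grip_width: 0.0005
grasp_force: 0.0
```

```bash
python3 -c "
from g import *
st()"
```

```text
t 12.62 U case [-114.5    9.    33.9] psi 54.7 F [-0.7 -0.   0.5] tcp [0.372 0.151 0.177] q [ -4.  -1. -34. 140.  60.  30. -10.] w 0.0005
```

Emit:
servo_tool([
  {"xyz":[-1.1,0,-1.6],"twist":[0,0,0],"jaw":1},
  {"xyz":[-2.3,0,-3.3],"twist":[0,0,0],"jaw":1},
  {"xyz":[-3.4,0,-4.9],"twist":[0,0,0],"jaw":1},
  {"xyz":[-4.6,0,-6.6],"twist":[0,0,0],"jaw":1},
  {"xyz":[-5.7,0,-8.2],"twist":[0,0,0],"jaw":1},
  {"xyz":[-5.7,0,-8.2],"twist":[0,0,0],"jaw":1},
])

```text
time_s: 13.12
tool_pos: [0.3731, 0.1508, 0.2803]
tool_rot: [179.9, 35.6, 167.5]
force: [1.0, 0.0, 0.7]
grip_width: 0.0004
grasp_force: 0.0
```

```bash
python3 -c "
from g import *
st()
from h import *
cv2.imwrite('pics/g.png',cv2.resize(C['side']['img'][130:310,220:400,::-1],(400,400)))
a=cv2.imread('pics/side0.png');
b=C['side']['img'][:,:,::-1]
print(np.abs(a.astype(int)-b)[265:310,222:275].mean(), np.abs(a.astype(int)-b)[320:390,100:300].mean())"
```

```text
t 13.12 U case [-112.9    9.   137.9] psi 54.4 F [1.  0.  0.7] tcp [0.373 0.151 0.28 ] q [ -7. -15. -28. 136.  32.  37.  20.] w 0.0004
10.649056603773586 11.490928571428572
```

Emit:
servo_tool([
  {"xyz":[0,0,0],"twist":[0,0,0],"jaw":1},
  {"xyz":[0,0,0],"twist":[0,0,0],"jaw":1},
  {"xyz":[0,0,0],"twist":[0,0,0],"jaw":1},
])

```text
time_s: 13.47
tool_pos: [0.3719, 0.1495, 0.2751]
tool_rot: [-179.7, 35.2, 167.7]
force: [0.3, -0.4, -0.4]
grip_width: 0.0005
grasp_force: 0.0
```

```bash
python3 -c "
from cell import env
print(env.sign_off())"
```

```text
the job is handed in; nothing more can be done
None
```

I handed the job in at about 13.5 s: the rod was knocked over and folded, the lid was caught on the fingers at about 0.7 rad by my estimate, held, and lowered until it looked fully shut in the camera picture, and the arm finished clear, with the bottle, pot and spool looking undisturbed; the hand-in returned no verdict.

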